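# Slide the filter cell to its measuring place and hold its keyed collar home

### The job

Slide the pan-handled filter cell along the grey board from the yellow ring until its foot stands inside the green ring, without lifting or tipping it. There, turn the cell's knurled steel collar clockwise (seen from above; it takes less than a quarter turn) until the keyway hidden inside it lines up with the pin and the collar can be pushed down flush on the cell. A spring pushes the collar back up, so finish while still holding it pushed fully home with the gripper; leave the brass weight at the right and the blue cup at the left where they stand.

Things in the scene. Friction and masses are not known exactly. Their poses are not given: they have to be found in the camera images.
- cell_foot (a point): Filter cell: a loose aluminium pot, about 0.8 kg, on a dark round foot (84 mm diameter, 8 mm high), housing 72 mm diameter with its flat top 34 mm above the underside, and one straight black handle. The point is the centre of its underside, z up; the handle points along its -x, the hidden pin along its +x.
- cell_pin (a point): Hidden pin under the collar, axes as the cell's: 5 mm thick, it sticks out along +x from the 34.6 mm spigot (28 mm tall, on the cell's flat top) to 23 mm from the cell's axis. The point is its outer end, 39 mm above the cell's underside.
- cell_handle (a point): Grip point of the cell's handle: middle of a black bar 14 mm wide and 14 mm high that runs radially from 33 to 113 mm from the cell's axis; the point is 85 mm from the axis, 26 mm above the underside (axes as the cell's).
- collar_mid (a point): Centre (half-way up) of the loose knurled steel collar, 57 mm outside diameter, 32 mm high, 0.12 kg, bore 37 mm, sitting over the cell's spigot; z up. Knurled from 2 mm below to 14 mm above the point. At rest the point is 59 mm above the cell's underside, pushed home 50 mm. It starts 0.5 to 1.2 rad anticlockwise (from above) of the keyed position and turns freely at rest height.
- collar_keyway (a point): Mouth of the collar's hidden keyway, on the +x side of its underside, 21.5 mm from its axis (axes as the collar's): 8 mm wide, 16 mm deep, closed above and outside. It fits when the collar's x and the cell's x agree within about 0.06 rad. Pushed down out of line, the collar stops on the pin after 1.5 mm; in line it goes down 9 mm, onto the flat top.
- washer (a joint): Sprung washer under the collar: how far it is pushed down, in m. 0 with the collar at rest, 0.009 with it home. It pushes up with about 3 N at 0 and 6.3 N at 0.009, and lifts the collar again when let go.
- yellow_ring_mid (a point): Centre of the printed yellow ring (100 mm inside, 112 mm outside diameter) on the board, where the cell starts; at the height of the board's top, 3 mm above the bench.
- green_ring_mid (a point): Centre of the printed green ring (100 mm inside, 112 mm outside diameter) on the board, the cell's goal; at the height of the board's top. Both rings lie on one fixed flat grey board (150 x 330 mm, 3 mm thick), 190 mm apart.
- brass_weight: Brass knob weight, 30 mm diameter, 40 mm high, loose bystander; origin at the centre of its underside.
- blue_cup: Empty light-blue cup, 52 mm diameter, 55 mm high, loose bystander; origin at the centre of its underside.

How it is judged (in metres and radians):
On the way, in this order (a step that is already met when the one before it is completed fails the run):
1. the cell stands at rest inside the green ring (horizontal distance between cell_foot and green_ring_mid below 0.012 m and angle between cell_foot's own z axis and vertical below 0.05 rad and height (world z) of cell_foot below 0.006 m and linear speed of cell below 0.02 m/s), for 0.2 s.
2. the collar has dropped over the pin, home on the cell (z of collar_mid in the frame of cell_foot below 0.0525 m and horizontal distance between collar_mid and cell_foot below 0.004 m and angle between the x axis of collar_mid and the x axis of cell_foot, either way round below 0.2 rad), for 0.2 s.
At the end, for the whole second after the job is handed in: The cell stands upright on the board within 12 mm of the green ring's centre; the collar, keyway over the pin, is held by the fingers (over 2 N) within 2.5 mm of fully down (all of step 2 and horizontal distance between cell_foot and green_ring_mid below 0.012 m and angle between cell_foot's own z axis and vertical below 0.05 rad and height (world z) of cell_foot below 0.006 m and contact force between the fingers and collar above 2 N and linear speed of collar below 0.02 m/s); the arm keeps its last pose, push and grip.
It fails at once if the cell is lifted more than 6 mm off the board (height (world z) of cell_foot above 0.009 m).
It fails at once if the cell is tipped (angle between cell_foot's own z axis and vertical above 0.15 rad).
It fails at once if the brass weight is disturbed (distance of brass_weight from where it was at the start of the episode above 0.02 m).
It fails at once if the blue cup is disturbed (distance of blue_cup from where it was at the start of the episode above 0.02 m).
It also fails if it takes over 51 s, if anything falls off the work surface, if the arm or the gripper's body presses on something with over 40 N, if the wrist force passes 120 N, or if a joint passes its speed limit or range.

### The arm

A 7-joint arm with a two-finger parallel gripper is mounted at the origin on a cart in front of the work surface, level with it; the furniture and walls round the work are solid. World frame = base frame: x ahead of the robot, y to its left, z up, the work surface at z = 0. Lengths are in m, angles in degrees, forces in N, time in s.
With the tool pointing down it reaches from about 0.35 to 0.9 m from the base axis. Payload 7.2 kg.
Tool frame: the origin (TCP) lies midway between the tips of the shut fingers; the grasp point (between the pads) lies 19 mm behind it; y points along the fingers, x is the direction in which the jaws open and shut, and the axes are right-handed (so a half turn about y gives the same grasp; the last joint's range is limited). The gripper opens to 85 mm and grips with 20 to 120 N. Pads are 22 mm wide; open, the fingers measure 114 mm over their backs; the gripper's body (76 mm by 85 mm) begins 54 mm behind the grasp point. The pads swing forward as they close: fully open they stand 13 mm farther back than shut.
Start: joints at [72.009, 23.554, -0.728, 91.456, 0.321, 64.991, -4.71], TCP at [0.152, -0.606, 0.198] pointing down, gripper open.
Joint ranges: [-169.25, 169.25], [-16.82, 113.86], [-84.01, 82.57], [7.8, 145.47], [-59.2, 239.2], [7.22, 106.19], [-163.78, 163.78]. Speed limits (degrees/s): [136.94, 136.94, 172.46, 172.46, 180, 180, 180].

### API

Orientations are given as a 3x3 rotation matrix whose columns are the frame's x, y, z axes.
In Python, from cell import get_state, optics, order gives the robot as it stands.
- The arm moves only by the tool move_arm, never from a script. Its argument "increments" is a list of rows, each a list of 5 numbers: the opening, from 0 (shut) to 1 (fully open), then the shift along the world's x, y, z in mm, then the turn about the world's z in degrees. A call has 1 to 20 rows; each row shifts and turns the pose as measured when the row begins; what a row does not reach is not made up. A row lasts 1/10 s, in which the tool goes at most 50 mm and 8.59 degrees, less where a joint would pass 70% of its speed; a pose out of reach is approached as far as the arm can. A call is refused whole if a number of a shift passes 50 or a number of a turn 8.59, either way. A call with a gripper value outside its range is refused whole. The fingers move at their own pace and stop on an object; "newtons" is the grip in N (left out, the last holds). Time passes only in rows, so rows that do not move let the fingers close. It gives the time, the measured TCP pose, the force and the opening at its end, in the units of the state.
- get_state(): the state, without advancing time (a new reading comes with each control period).
- optics.snapshot(name): name is "side" or "top" or "wrist"; returns a dict with "img" (480x640x3 uint8, red, green, blue), "fx", "fy", "cx", "cy" (pixels), "world_to_cam" (4x4, takes a point from world to camera coordinates); the wrist camera has in their place "mount" (4x4, takes a point from camera to tool coordinates, whose origin is the TCP and whose axes are the tool frame's). Camera axes: x right, y down, z forward; pixel columns grow to the right and rows downward; lengths in m; the calibration is good to about 2 mm. A picture is of the moment at which its call begins: read the wrist's pose just before it. There is no depth.
- order.sign_off(): hands the job in, once; it reports no verdict.
The state is a dict: "time": time; "qpos": joint angles; "dq": joint speeds; "joint_torque": joint torques, N m; "tcp_pos": TCP position; "ee_rot": TCP orientation; "ft_force": force on the tool from outside, world axes, zero at the start; "torque": the same for the moment, N m; "width": finger opening in m.
Only numpy, scipy, OpenCV 4.12 (cv2) and the standard library are available. Lean on these libraries where they do the work, as an engineer would, in place of code of your own. Each camera call takes 0.05 s, during which the arm holds its last target.

## Working session

There is one attempt and no reset: what is moved stays moved. The work goes in short steps, Python scripts to look and compute and a tool call to move; the robot and the scene stay as the last step left them, time stands still between calls to the robot, and variables do not carry over. Pictures are saved under pics/ and viewed, and the job is handed in when it is done.

Besides the shell and the picture viewer there is one more tool, called after "Call:" as name(argument=value, ...), one argument or row to a line, values as JSON. move_arm: Moves the arm, as the interface text tells. Its arguments: {"type":"object","properties":{"increments":{"type":"array","items":{"type":"array","items":{"type":"number"}}},"newtons":{"type":"number"}},"required":["increments"]}

```bash
mkdir -p pics; cat > h.py <<'E'
import numpy as np, cv2
from cell import get_state, optics, order
def snap(name,fn=None):
    st=get_state(); s=optics.snapshot(name)
    if fn: cv2.imwrite('pics/'+fn,cv2.cvtColor(s['img'],cv2.COLOR_RGB2BGR))
    if 'world_to_cam' in s: c2w=np.linalg.inv(np.array(s['world_to_cam']))
    else:
        T=np.eye(4);T[:3,:3]=np.array(st['ee_rot']);T[:3,3]=st['tcp_pos'];c2w=T@np.array(s['mount'])
    s['c2w']=c2w; return s
def ray(s,u,v):
    d=np.array([(u-s['cx'])/s['fx'],(v-s['cy'])/s['fy'],1]); return s['c2w'][:3,3], s['c2w'][:3,:3]@d
def plane(s,u,v,z):
    o,d=ray(s,u,v); return o+d*(z-o[2])/d[2]
def proj(s,p):
    q=np.linalg.inv(s['c2w'])@np.r_[p,1]; return np.array([s['fx']*q[0]/q[2]+s['cx'],s['fy']*q[1]/q[2]+s['cy']])
def tri(s1,uv1,s2,uv2):
    A=[];b=[]
    for s,uv in((s1,uv1),(s2,uv2)):
        o,d=ray(s,*uv);d/=np.linalg.norm(d);P=np.eye(3)-np.outer(d,d);A.append(P);b.append(P@o)
    return np.linalg.lstsq(np.vstack(A),np.hstack(b),rcond=None)[0]
E
python3 - <<'E'
from h import *
st=get_state();print(st['time'],st['tcp_pos'],st['ee_rot'],st['width'])
for n in('side','top','wrist'):
    s=snap(n,n+'0.png');print(n,s['fx'],s['c2w'].round(3).tolist())
E
```

```text
0.0 [ 0.15189104 -0.605689    0.19725142] [[ 2.43346824e-01 -5.19749572e-04  9.69939201e-01]
 [-9.69937971e-01  1.54989095e-03  2.43347345e-01]
 [-1.62977967e-03 -9.99998664e-01 -1.26963804e-04]] 0.08615584335687189
side 570.056427527826 [[-0.998, 0.038, -0.051, 0.634], [0.063, 0.537, -0.841, 1.282], [-0.004, -0.843, -0.538, 0.933], [0.0, 0.0, 0.0, 1.0]]
top 450.7837276853303 [[0.025, -0.99, 0.14, 0.395], [-0.999, -0.029, -0.025, -0.029], [0.029, -0.14, -0.99, 1.013], [0.0, 0.0, 0.0, 1.0]]
wrist 418.8559791448487 [[0.243, -0.921, -0.304, 0.229], [-0.97, -0.232, -0.075, -0.586], [-0.002, 0.313, -0.95, 0.374], [0.0, 0.0, 0.0, 1.0]]
```

View pics/side0.png

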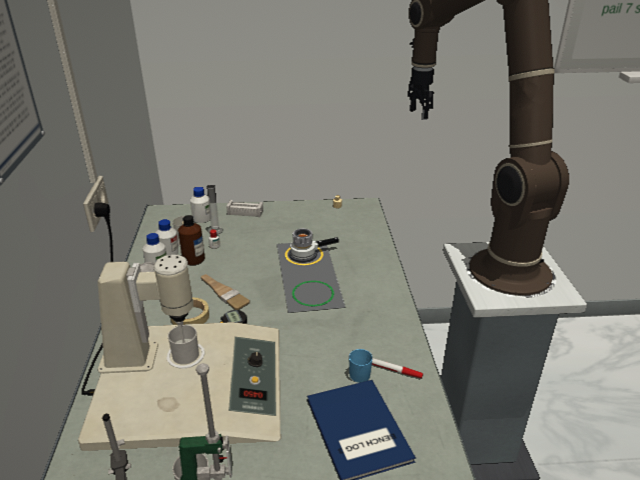

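View pics/top0.png

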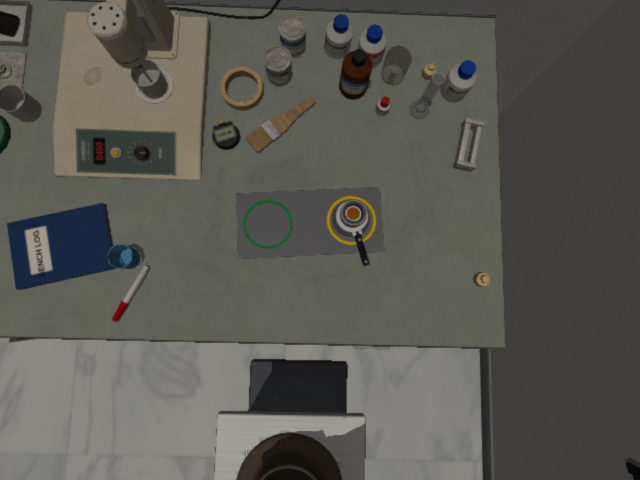

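View pics/wrist0.png

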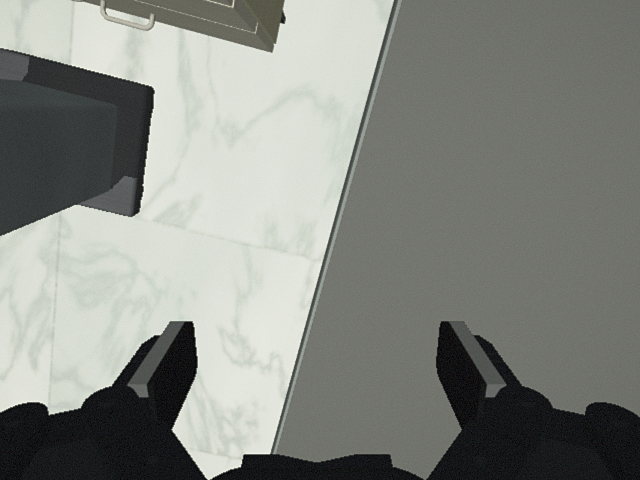

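The side view shows the cell at (302,245) with its handle running to (338,240), and the green ring at (313,293). The top view shows the cell at (352,215), the handle end at (365,262), the green ring at (268,223), the brass weight at (482,280) and the cup at (124,256). Next I'll measure these.

```bash
python3 - <<'E'
from h import *
S={n:snap(n) for n in('top','side')}
def big(m,roi,lo=0):
    x0,y0,x1,y1=roi; k=np.zeros_like(m);k[y0:y1,x0:x1]=m[y0:y1,x0:x1]
    return k
rois={'top':(225,180,395,275),'side':(265,225,350,315)}
for n,s in S.items():
    hsv=cv2.cvtColor(s['img'],cv2.COLOR_RGB2HSV)
    for nm,lo,hi in(('green',(50,120,40),(80,255,255)),('yellow',(22,140,100),(32,255,255))):
        m=big(cv2.inRange(hsv,lo,hi),rois[n]); ys,xs=np.nonzero(m)
        h=cv2.convexHull(np.c_[xs,ys].astype(np.int32)); e=cv2.fitEllipse(h); print(n,nm,len(xs),e,plane(s,*e[0],.003).round(4))
    m=big(cv2.inRange(hsv,(0,0,0),(179,255,45)),rois[n])
    cnts,_=cv2.findContours(m,0,2)
    for c in cnts:
        if cv2.contourArea(c)>20: print(n,'dark',cv2.contourArea(c),cv2.minAreaRect(c),cv2.boundingRect(c))
    x0,y0,x1,y1={'top':(320,190,385,275),'side':(280,222,345,272)}[n]
    c=s['img'][y0:y1,x0:x1]; k=8 if n=='top' else 11
    c=cv2.resize(c,None,fx=k if n=='side' else 7,fy=k if n=='side' else 7,interpolation=cv2.INTER_CUBIC)
    cv2.imwrite(f'pics/crop_{n}.png',cv2.cvtColor(c,cv2.COLOR_RGB2BGR))
for n,uv in(('brass',(482,280)),('cup',(124,256))): print(n,plane(S['top'],*uv,.03))
E
```

```text
top green 360 ((267.4170227050781, 223.94210815429688), (48.41126251220703, 49.18147659301758), 64.8600845336914) [0.5633 0.0682 0.003 ]
top yellow 419 ((351.062744140625, 219.97532653808594), (48.451351165771484, 49.596378326416016), 116.50912475585938) [ 0.5782 -0.1215  0.003 ]
top dark 156.5 ((361.0, 248.49998474121094), (33.92805862426758, 6.868028163909912), 74.05460357666016) (355, 232, 14, 34)
side green 149 ((312.6311950683594, 293.077392578125), (25.204845428466797, 41.337520599365234), 89.54012298583984) [0.562  0.0697 0.003 ]
side yellow 101 ((303.5830383300781, 254.24948120117188), (20.80121421813965, 37.65964126586914), 89.10738372802734) [ 0.5769 -0.1196  0.003 ]
side dark 70.5 ((327.23773193359375, 241.76791381835938), (5.282938003540039, 20.210309982299805), 79.3803482055664) (317, 238, 21, 9)
side dark 23.0 ((302.0, 232.0), (4.0, 12.0), 90.0) (296, 230, 13, 5)
brass [ 0.44818546 -0.40938406  0.03      ]
cup [0.47917663 0.37188774 0.03      ]
```

```bash
ls pics
```

```text
crop_side.png
crop_top.png
side0.png
top0.png
wrist0.png
```

View pics/crop_side.png

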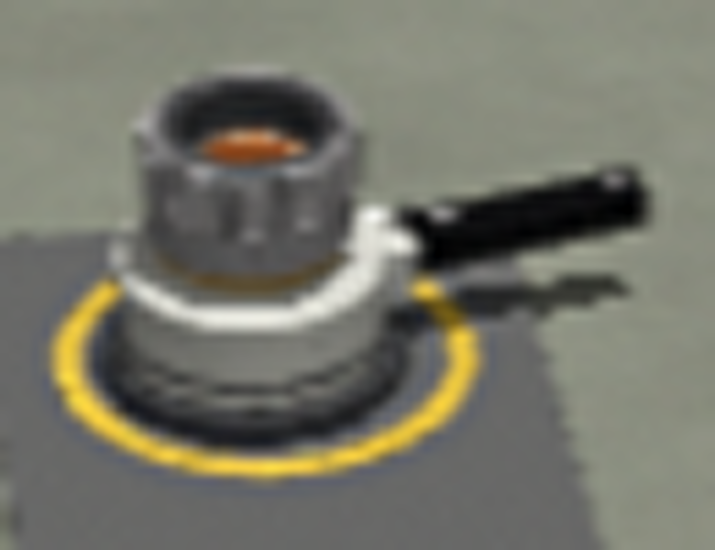

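View pics/crop_top.png

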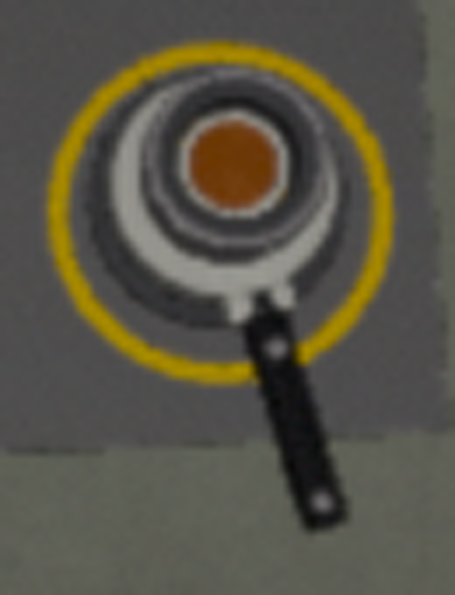

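```bash
python3 - <<'E'
from h import *
T=snap('top');S=snap('side')
f=tri(T,(365.9,261.6),S,(336.1,238.4));n=tri(T,(359.4,239.4),S,(320.3,241.5))
print('rivets',f,n,np.degrees(np.arctan2(*(f-n)[1::-1])),np.linalg.norm((f-n)[:2]))
# collar top rim centre
t=(320+237/7,190+163/7); s=(280+250/11,222+123/11)
print('collar top',tri(T,t,S,s),plane(T,*t,.078),plane(S,*s,.078))
E
```

```text
rivets [ 0.47955658 -0.15231832  0.03378138] [ 0.5279107  -0.13733034  0.03452491] -162.77850824762842 0.05062371145815295
collar top [ 0.57895673 -0.12046099  0.07555648] [ 0.57912477 -0.12034225  0.078     ] [ 0.57850171 -0.11614019  0.078     ]
```

Call:
move_arm(
  increments=[
    [1,20,24,0,3],
    [1,23,27,0,3],
    [1,23,27,0,3],
    [1,23,27,0,3],
    [1,23,27,0,3],
    [1,23,27,0,3],
    [1,23,27,0,3],
    [1,23,27,0,3],
    [1,23,27,0,3],
    [1,23,27,0,3],
    [1,23,27,0,3],
    [1,23,27,0,3],
    [1,23,27,0,3],
    [1,23,27,0,3],
    [1,23,27,0,3],
  ],
  newtons=40,
)

```text
time: 1.85
tcp_pos: [0.4993, -0.1919, 0.1994]
ee_rot: [[0.868, 0.003, 0.497], [-0.497, -0.006, 0.868], [0.006, -1.0, -0.004]]
ft_force: [0.1, -0.0, -0.4]
width: 0.0857
```

```bash
python3 - <<'E'
from h import *
s=snap('wrist','w1.png');st=get_state();print(np.round(st['qpos'],1),s['c2w'].round(3).tolist(),proj(s,[.579,-.1205,.078]))
E
```

```text
[ 35.1  16.5 -24.6 102.7   7.8  62.  -21.5] [[0.868, -0.473, -0.153, 0.538], [-0.497, -0.822, -0.277, -0.12], [0.005, 0.317, -0.948, 0.376], [0.0, 0.0, 0.0, 1.0]] [367.84421686  69.75856637]
```

View pics/w1.png

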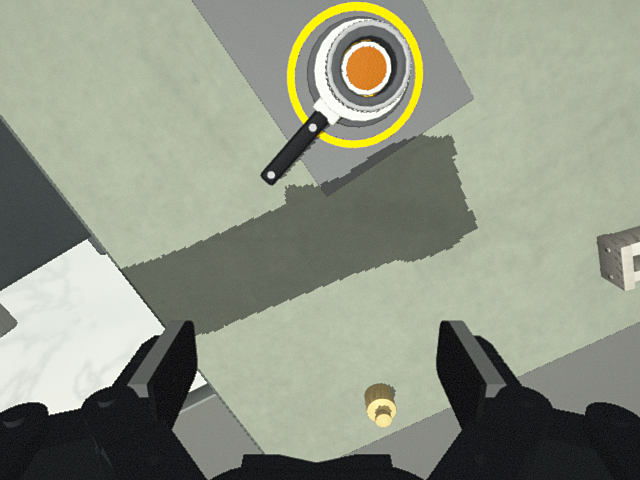

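The wrist view shows the collar centre at (368,68), against a predicted (368,70). The handle rivets are at (312,128) and (270,176), and nothing else is near the cell. Now I'll move above the collar.

Call:
move_arm(
  increments=[
    [1,16,14,-10,3],
    [1,16,14,-20,3],
    [1,16,14,-20,3],
    [1,16,14,-20,3],
    [1,16,14,-20,3],
    [1,0,0,0,0],
    [1,0,0,0,0],
  ],
)

```text
time: 2.6
tcp_pos: [0.5877, -0.1113, 0.1075]
ee_rot: [[0.972, 0.01, 0.234], [-0.234, -0.001, 0.972], [0.01, -1.0, 0.001]]
ft_force: [-0.3, 0.0, -1.1]
width: 0.0854
```

```bash
python3 - <<'E'
from h import *
s=snap('wrist','w2.png');st=get_state();print(np.round(st['qpos'],1),st['tcp_pos'],proj(s,[.579,-.1205,.078]))
T=snap('top','t2.png')
E
```

```text
[ 26.   28.4 -27.  100.   15.4  54.6 -20.6] [ 0.58759141 -0.11120783  0.10752245] [305.34321918 284.51392428]
```

View pics/w2.png

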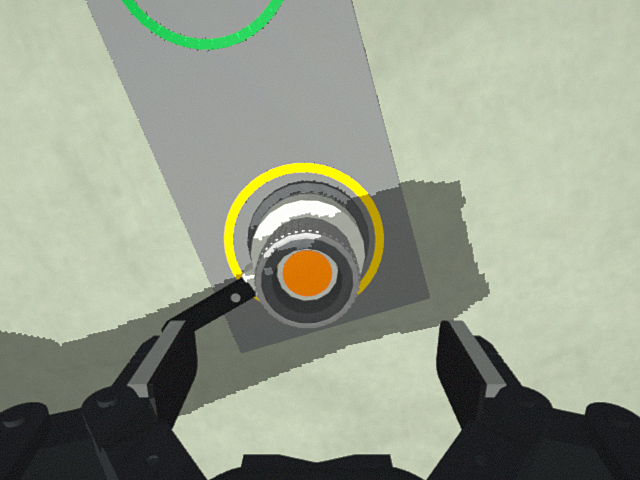

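```bash
python3 - <<'E'
from h import *
w1=dict(snap('wrist')); # for intrinsics/mount
st=get_state();M=np.linalg.inv(np.block([[np.array(st['ee_rot']),np.array(st['tcp_pos'])[:,None]],[np.zeros((1,3)),np.ones((1,1))]]))@w1['c2w']
w2=w1; print(plane(w2,308,281,.078),plane(w2,307,274,.065))
a=dict(w1);R=np.array([[0.868,0.003,0.497],[-0.497,-0.006,0.868],[0.006,-1,-0.004]]);T=np.eye(4);T[:3,:3]=R;T[:3,3]=[.4993,-.1919,.1994];a['c2w']=T@M
print(tri(a,(368,67),w2,(308,281)))
for uv1 in [(366,68)]: print('orange',tri(a,uv1,w2,(307,274)))
print('ring yellow',st['tcp_pos'])
E
```

```text
[ 0.58072174 -0.11946479  0.078     ] [ 0.57973788 -0.12061282  0.065     ]
[ 0.58032116 -0.11867795  0.07905558]
orange [ 0.57994234 -0.11841077  0.06992802]
ring yellow [ 0.58781724 -0.11201345  0.10844123]
```

Call:
move_arm(
  increments=[
    [1,-8,-7,0,0],
    [1,0,-1,-15,0],
    [1,0,0,-20,0],
    [1,0,0,-14,0],
    [1,0,0,-6,0],
    [1,0,0,0,0],
  ],
)

```text
time: 3.35
tcp_pos: [0.5779, -0.1259, 0.0529]
ee_rot: [[0.97, 0.016, 0.242], [-0.242, -0.006, 0.97], [0.017, -1.0, -0.002]]
ft_force: [-1.0, 0.7, 0.1]
width: 0.0854
```

Call:
move_arm(
  increments=[
    [1,2,5,-5,0],
    [1,0,0,0,0],
    [1,0,0,0,0],
  ],
)

```text
time: 3.65
tcp_pos: [0.5809, -0.1202, 0.0483]
ee_rot: [[0.97, 0.017, 0.242], [-0.242, -0.006, 0.97], [0.018, -1.0, -0.001]]
ft_force: [-0.0, 0.6, 0.3]
width: 0.0857
```

```bash
python3 - <<'E'
from h import *
snap('wrist','w3.png');s=snap('side');x0,y0,x1,y1=250,150,370,240
cv2.imwrite('pics/s3.png',cv2.cvtColor(cv2.resize(s['img'][200:290,260:380],None,fx=6,fy=6,interpolation=2),4));st=get_state();print(st['tcp_pos'],st['ft_force'])
E
```

```text
[ 0.58082102 -0.12014784  0.04830657] [ 0.31618402  0.38123084 -0.31206574]
```

View pics/w3.png

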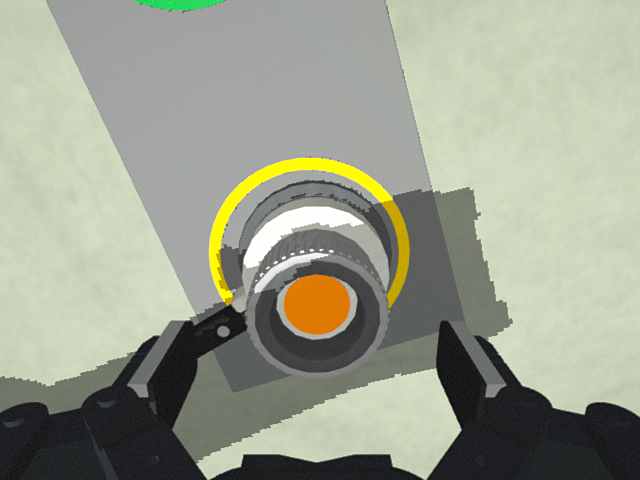

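View pics/s3.png

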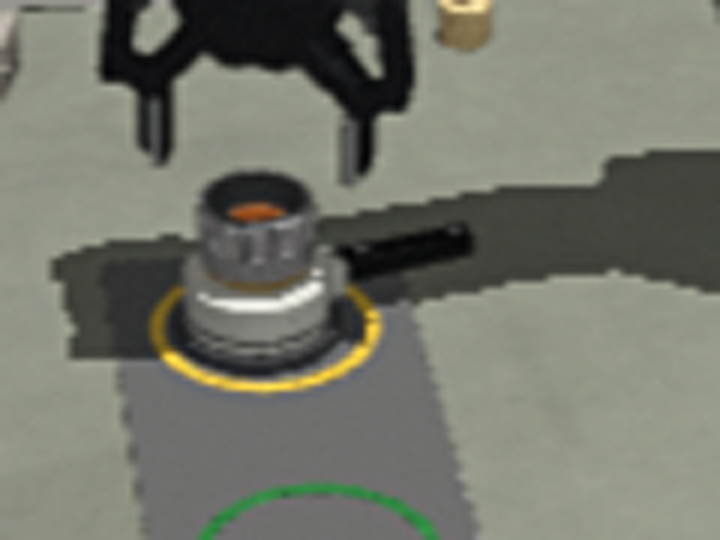

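```bash
python3 - <<'E'
from h import *
st=get_state();R=np.array(st['ee_rot']);t=np.array(st['tcp_pos'])
w=snap('wrist');s=snap('side');T=snap('top','t3.png');print(np.array(optics.snapshot('wrist')['mount']).round(4))
for n,p in(('tcp',[0,0,0]),('tipL',[-.043,-.013,0]),('tipR',[.043,-.013,0])):
    P=t+R@np.array(p);print(n,P,proj(w,P),(proj(s,P)-[260,200])*6,proj(T,P))
# triangulate tips side/wrist
for uw,us in(((190,322),(155,165)),((445,322),(350,185)),((150,395),(155,165)),((490,395),(350,185))):
    print(tri(w,uw,s,(260+us[0]/6,200+us[1]/6)))
E
```

```text
[[ 1.000e+00  2.000e-04 -8.000e-04 -6.000e-04]
 [ 8.000e-04 -3.127e-01  9.499e-01 -1.767e-01]
 [-0.000e+00 -9.499e-01 -3.127e-01  8.110e-02]
 [ 0.000e+00  0.000e+00  0.000e+00  1.000e+00]]
tcp [ 0.58082102 -0.12014784  0.04830657] [317.94340733 288.69078549] [252.03600667 247.24135668] [352.41870947 215.11120294]
tipL [ 0.53888129 -0.10968565  0.06053776] [218.47197482 301.28379045] [339.81353601 234.04390186] [347.7930336  233.15111494]
tipR [ 0.622318   -0.1304694   0.06207124] [417.62072546 301.35383378] [165.06018871 215.07712442] [358.08873859 195.22980305]
[ 0.60040613 -0.05458961  0.15748547]
[ 0.57540373 -0.07606401  0.13227212]
[ 0.60362134 -0.04329591  0.1748601 ]
[ 0.573458   -0.05154165  0.16298437]
```

View pics/t3.png

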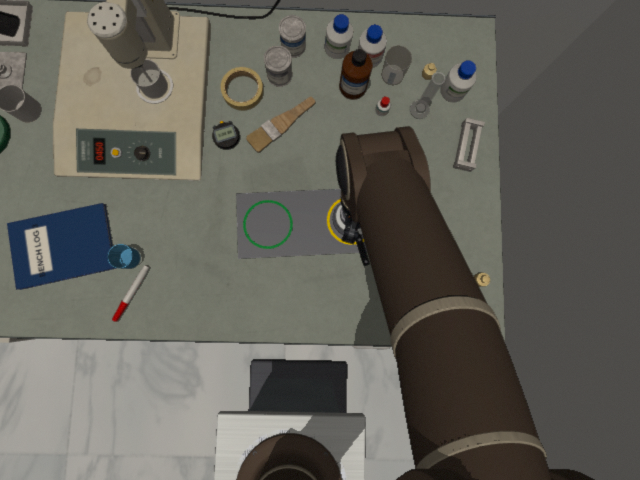

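The side and wrist views put the open fingertips about 30 mm higher than I expected, at roughly z 0.09 and above the collar top. I'll raise the arm, partly close, and measure where the tips really are.

Call:
move_arm(
  increments=[
    [1,0,0,25,0],
    [0.6,0,0,25,0],
    [0.6,0,0,0,0],
    [0.6,0,0,0,0],
    [0.6,0,0,0,0],
    [0.6,0,0,0,0],
  ],
)

```text
time: 4.55
tcp_pos: [0.5792, -0.1209, 0.0982]
ee_rot: [[0.97, 0.014, 0.243], [-0.243, -0.005, 0.97], [0.015, -1.0, -0.002]]
ft_force: [-0.3, -0.1, -0.6]
width: 0.0514
```

```bash
python3 - <<'E'
from h import *
st=get_state();R=np.array(st['ee_rot']);t=np.array(st['tcp_pos']);print(t,st['width'])
w=snap('wrist','w4.png');s=snap('side')
cv2.imwrite('pics/s4.png',cv2.cvtColor(cv2.resize(s['img'][170:270,260:380],None,fx=6,fy=6,interpolation=2),4))
h=st['width']/2
for y in(0,-.013,-.03,-.045):
  for x in(-h,h):
    P=t+R@np.array([x,y,0]);print(y,proj(w,P).round(),((proj(s,P)-[260,170])*6).round())
E
```

```text
[ 0.57915123 -0.1209274   0.09822722] 0.05140765250404937
0 [262. 289.] [307. 343.]
0 [374. 289.] [201. 332.]
-0.013 [259. 301.] [307. 320.]
-0.013 [378. 301.] [201. 309.]
-0.03 [253. 321.] [307. 289.]
-0.03 [384. 321.] [201. 278.]
-0.045 [247. 341.] [308. 261.]
-0.045 [390. 341.] [200. 250.]
```

View pics/w4.png

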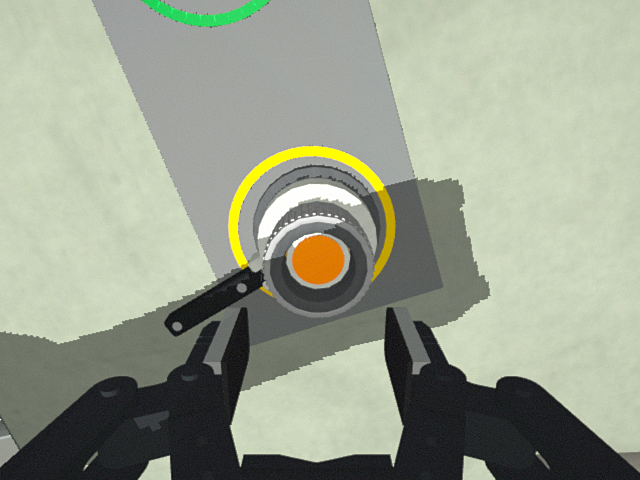

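View pics/s4.png

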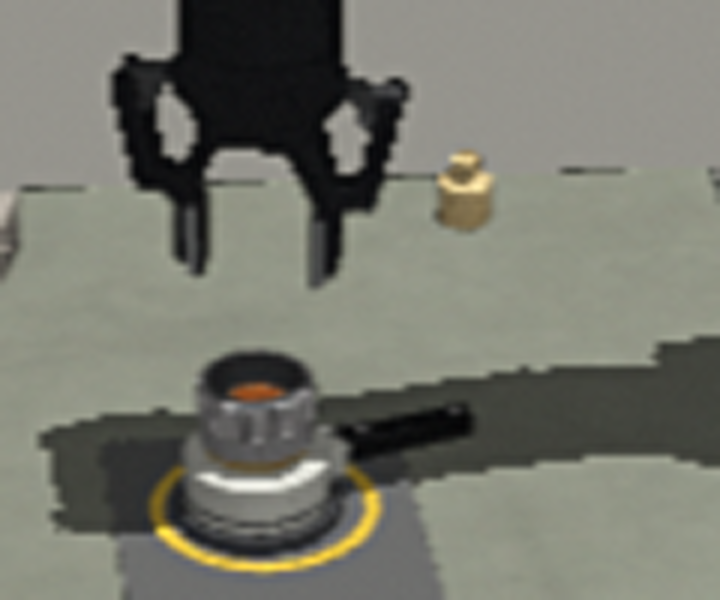

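Closed to 51 mm, the side view shows the tips at crop (195,275) and (320,285). That puts them about 33 mm behind the stated TCP, so I'll go down to TCP z ≈ 0.020 to grip the knurl.

Call:
move_arm(
  increments=[
    [1,1,1,0,0],
    [1,0,0,0,0],
    [1,0,0,0,0],
    [1,0,0,-10,0],
    [1,0,0,-20,0],
    [1,0,0,-20,0],
    [1,0,0,0,0],
    [1,0,0,0,0],
  ],
)

```text
time: 5.45
tcp_pos: [0.5795, -0.1195, 0.044]
ee_rot: [[0.97, 0.012, 0.242], [-0.242, -0.005, 0.97], [0.013, -1.0, -0.002]]
ft_force: [0.5, -0.1, 0.6]
width: 0.0854
```

Call:
move_arm(
  increments=[
    [1,0,0,-10,0],
    [1,0,0,-8,0],
    [1,0,0,-6,0],
    [1,0,0,0,0],
    [1,0,0,0,0],
  ],
)

```text
time: 5.95
tcp_pos: [0.5806, -0.1196, 0.0196]
ee_rot: [[0.97, 0.015, 0.243], [-0.243, -0.005, 0.97], [0.016, -1.0, -0.001]]
ft_force: [-0.2, 0.2, 1.1]
width: 0.0854
```

```bash
python3 - <<'E'
from h import *
st=get_state();print(st['tcp_pos'],st['ft_force'],np.round(st['qpos'],1))
w=snap('wrist','w5.png');s=snap('side')
cv2.imwrite('pics/s5.png',cv2.cvtColor(cv2.resize(s['img'][190:290,260:380],None,fx=6,fy=6,interpolation=2),4))
E
```

```text
[ 0.58063204 -0.11963654  0.01962938] [-0.19412377  0.15871305  1.08562355] [ 24.7  34.  -24.3 104.7  19.6  44.5 -23.9]
```

View pics/s5.png

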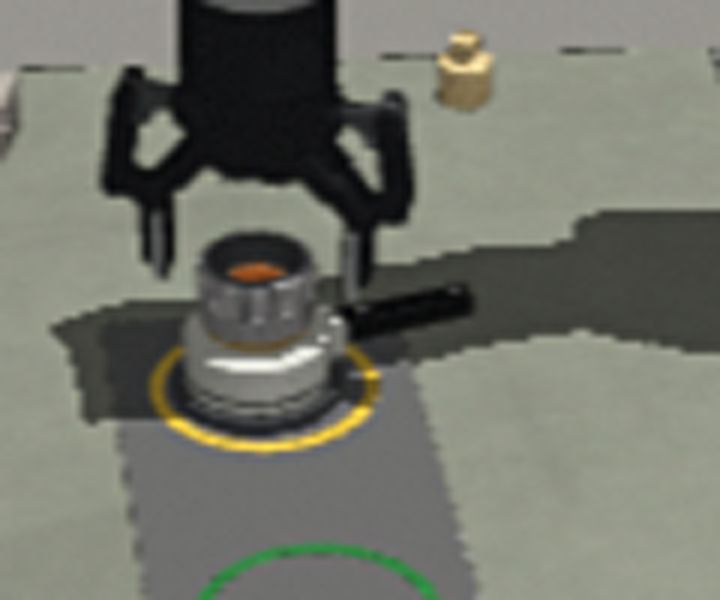

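View pics/w5.png

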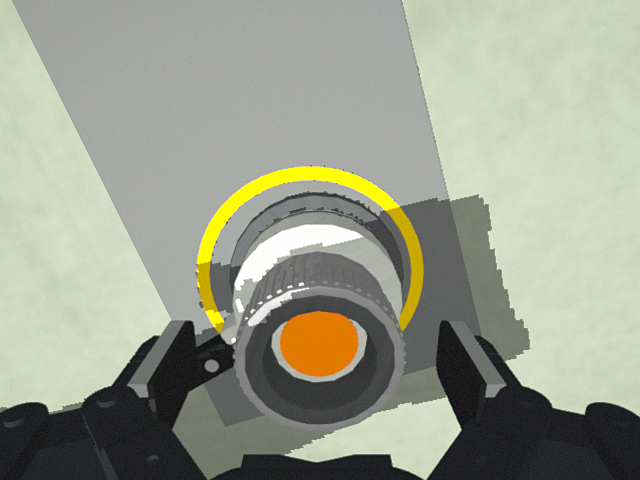

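The fingertips straddle the collar, at crop (160,275) and (358,283) with the collar centred at (257,290). I'll go 4 mm lower and close.

Call:
move_arm(
  increments=[
    [1,0,0,-4,0],
    [0.5,0,0,0,0],
    [0.4,0,0,0,0],
    [0.4,0,0,0,0],
    [0.4,0,0,0,0],
    [0.4,0,0,0,0],
    [0.4,0,0,0,0],
  ],
  newtons=40,
)

```text
time: 6.75
tcp_pos: [0.5811, -0.1198, 0.0167]
ee_rot: [[0.97, 0.016, 0.243], [-0.243, -0.006, 0.97], [0.017, -1.0, -0.002]]
ft_force: [-0.2, -0.4, 0.1]
width: 0.0542
```

```bash
python3 - <<'E'
from h import *
st=get_state();print(st['tcp_pos'],st['ft_force'],np.round(st['qpos'],1))
w=snap('wrist','w6.png');s=snap('side')
cv2.imwrite('pics/s6.png',cv2.cvtColor(cv2.resize(s['img'][190:290,260:380],None,fx=6,fy=6,interpolation=2),4))
E
```

```text
[ 0.5811467  -0.11984093  0.01672112] [-0.1698826  -0.37164694  0.08836657] [ 24.6  34.3 -24.2 104.8  19.7  44.1 -24. ]
```

View pics/s6.png

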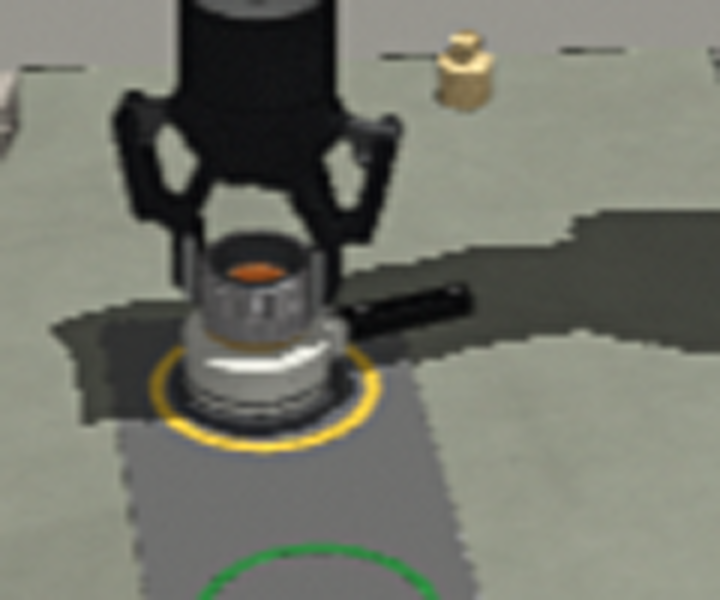

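View pics/w6.png

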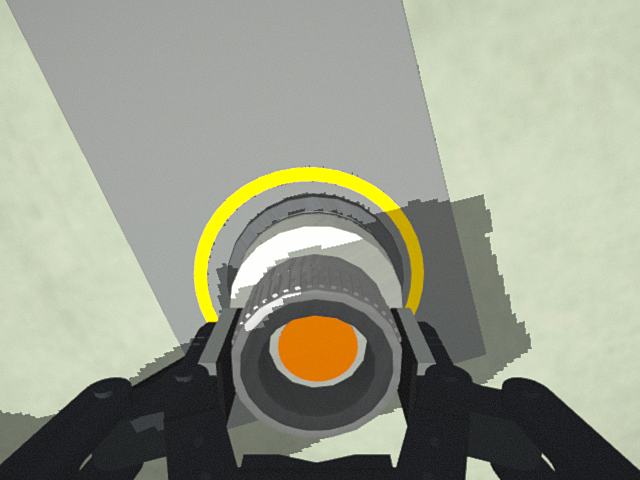

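The grip is good at 54 mm width, with the collar centred between the pads. Next is the slide: about (-16, +188) mm.

Call:
move_arm(
  increments=[
    [0.4,0,4,0,0],
    [0.4,-1,8,0,0],
    [0.4,-1,8,0,0],
    [0.4,0,8,0,0],
    [0.4,0,0,0,0],
  ],
)

```text
time: 7.35
tcp_pos: [0.5797, -0.0971, 0.0169]
ee_rot: [[0.969, 0.018, 0.248], [-0.248, -0.013, 0.969], [0.02, -1.0, -0.008]]
ft_force: [-0.6, 0.2, -0.9]
width: 0.0542
```

```bash
python3 - <<'E'
from h import *
s=snap('side')
cv2.imwrite('pics/s7.png',cv2.cvtColor(cv2.resize(s['img'][200:320,260:380],None,fx=5,fy=5,interpolation=2),4))
E
```

```text
(no output)
```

View pics/s7.png

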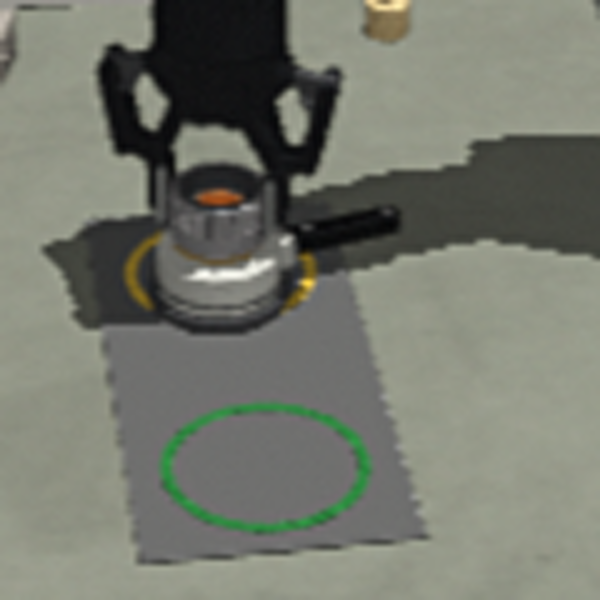

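Call:
move_arm(
  increments=[
    [0.4,-1,8,0,0],
    [0.4,-1,14,0,0],
    [0.4,-1,14,0,0],
    [0.4,-1,14,0,0],
    [0.4,-1,10,0,0],
    [0.4,0,0,0,0],
  ],
)

```text
time: 8.0
tcp_pos: [0.5748, -0.0421, 0.017]
ee_rot: [[0.967, 0.019, 0.254], [-0.254, -0.02, 0.967], [0.023, -1.0, -0.014]]
ft_force: [-0.7, 0.4, -0.4]
width: 0.0541
```

Call:
move_arm(
  increments=[
    [0.4,-1,10,0,0],
    [0.4,-2,20,0,0],
    [0.4,-2,20,0,0],
    [0.4,-2,20,0,0],
    [0.4,-1,14,0,0],
    [0.4,0,6,0,0],
    [0.4,0,0,0,0],
  ],
)

```text
time: 8.7
tcp_pos: [0.5671, 0.0411, 0.0172]
ee_rot: [[0.965, 0.018, 0.263], [-0.262, -0.029, 0.965], [0.025, -0.999, -0.023]]
ft_force: [-0.4, -0.0, 1.0]
width: 0.054
```

```bash
python3 - <<'E'
from h import *
s=snap('side');w=snap('wrist','w8.png');T=snap('top')
cv2.imwrite('pics/s8.png',cv2.cvtColor(cv2.resize(s['img'][220:330,260:380],None,fx=5,fy=5,interpolation=2),4))
cv2.imwrite('pics/t8.png',cv2.cvtColor(cv2.resize(T['img'][180:275,225:325],None,fx=6,fy=6,interpolation=2),4))
print(get_state()['tcp_pos'],np.round(get_state()['qpos'],1),get_state()['ft_force'])
E
```

```text
[0.56715931 0.04068197 0.0171988 ] [  7.6  32.3 -23.5 108.3  21.   42.9 -43.5] [0.14750474 0.93819653 0.23647859]
```

View pics/s8.png

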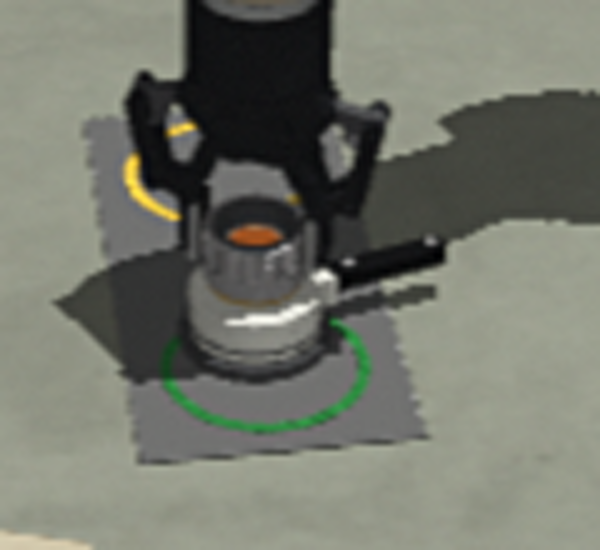

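View pics/w8.png

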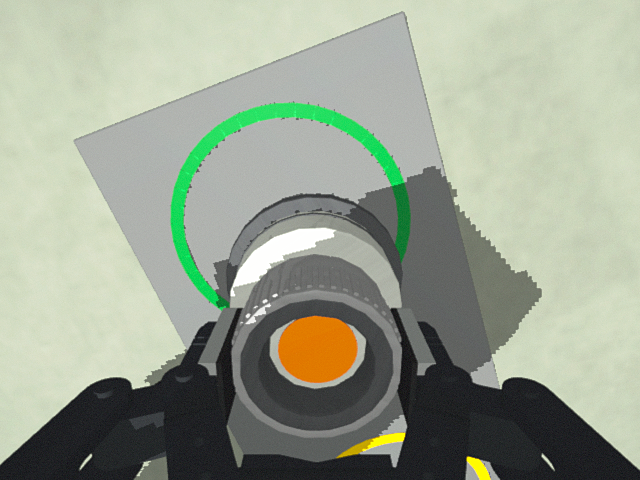

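View pics/t8.png

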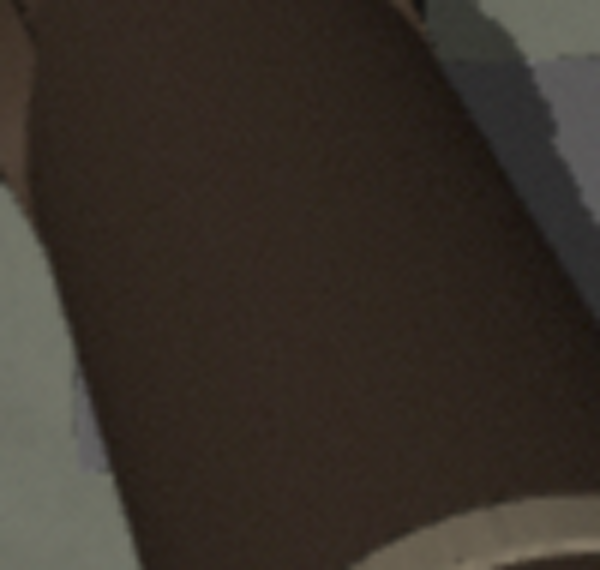

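Call:
move_arm(
  increments=[
    [0.4,-1,9,0,0],
    [0.4,-1,10,0,0],
    [0.4,-1,7,0,0],
    [0.4,0,3,0,0],
    [0.4,0,0,0,0],
  ],
)

```text
time: 9.35
tcp_pos: [0.5651, 0.0611, 0.0175]
ee_rot: [[0.962, 0.018, 0.273], [-0.272, -0.036, 0.962], [0.027, -0.999, -0.03]]
ft_force: [0.4, -2.8, -1.0]
width: 0.0538
```

```bash
python3 - <<'E'
from h import *
s=snap('side');w=snap('wrist','w9.png')
cv2.imwrite('pics/s9.png',cv2.cvtColor(cv2.resize(s['img'][240:320,270:370],None,fx=8,fy=7,interpolation=2),4))
st=get_state();print(st['tcp_pos'],np.round(st['qpos'],1),st['ft_force'])
G=np.array([.5627,.069,.003])
a=np.arange(0,2*np.pi,np.pi/8)
print((proj(s,G)))
# foot: candidates: project foot-disc front edge for given centres
im=w['img'].copy()
for c,col in((G,(255,0,0)),):
  for r,z in((.056,.003),(.042,.003),(.042,.011),(.036,.037)):
    pts=np.array([proj(w,[c[0]+r*np.cos(t),c[1]+r*np.sin(t),z]) for t in np.linspace(0,6.28,100)]).astype(np.int32)
    cv2.polylines(im,[pts],True,col)
cv2.imwrite('pics/w9o.png',cv2.cvtColor(im,4))
E
```

```text
[0.56513399 0.06103607 0.01745521] [  4.9  32.2 -23.2 108.2  21.3  43.2 -46.6] [-0.32530865 -3.6027992  -1.0197765 ]
[312.36282689 292.9270669 ]
```

View pics/s9.png

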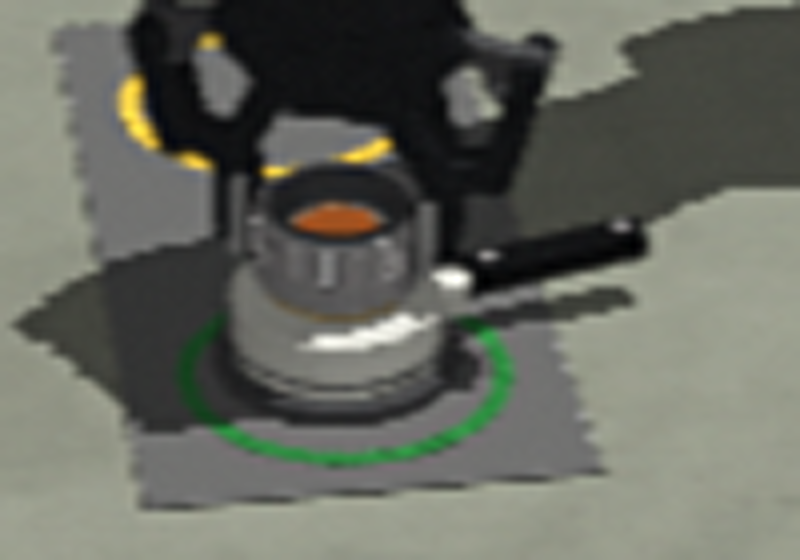

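View pics/w9o.png

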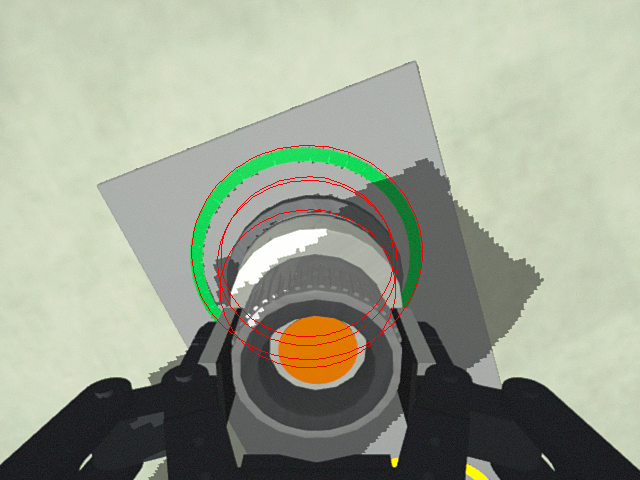

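The side view has the foot centre at about crop (340,375) with the ring centre at (345,370). In the wrist view the foot's far edge is at (313,195), where a centred foot would show it at about (308,178). The remaining move is about (-2, +9) mm.

Call:
move_arm(
  increments=[
    [0.4,-1,5,0,0],
    [0.4,-1,5,0,0],
    [0.4,0,1,0,0],
    [0.4,0,0,0,0],
  ],
)

```text
time: 9.85
tcp_pos: [0.5638, 0.0688, 0.0175]
ee_rot: [[0.961, 0.018, 0.276], [-0.275, -0.039, 0.961], [0.028, -0.999, -0.032]]
ft_force: [-0.3, -3.2, -0.5]
width: 0.0544
```

```bash
python3 - <<'E'
from h import *
s=snap('side');w=snap('wrist','w10.png')
cv2.imwrite('pics/s10.png',cv2.cvtColor(cv2.resize(s['img'][240:320,270:370],None,fx=8,fy=7,interpolation=2),4))
st=get_state();print(st['tcp_pos'],np.round(st['qpos'],1),st['ft_force'])
for uv in((313,195),):pass
E
```

```text
[0.56383271 0.06884068 0.01752715] [  3.9  32.2 -23.1 108.3  21.4  43.3 -47.8] [-0.12307071 -3.1903795  -0.11403027]
```

View pics/s10.png

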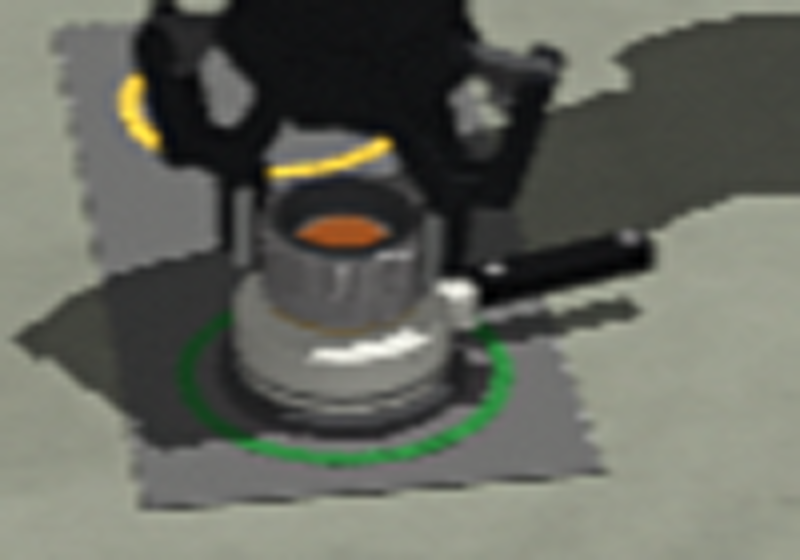

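View pics/w10.png

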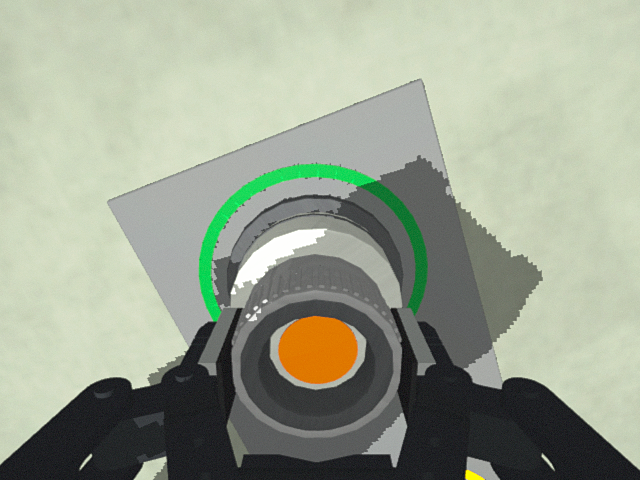

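The foot is centred in the ring within about 1–3 mm: the wrist gap is 31 px where 32 is centred. I'll hold still briefly, then turn clockwise freely at first.

Call:
move_arm(
  increments=[
    [0.4,0,0,0,0],
    [0.4,0,0,0,0],
    [0.4,0,0,0,-4],
    [0.4,0,0,0,-6],
    [0.4,0,0,0,-6],
    [0.4,0,0,0,-6],
    [0.4,0,0,0,0],
  ],
)

```text
time: 10.65
tcp_pos: [0.5625, 0.0684, 0.0174]
ee_rot: [[0.779, -0.0, 0.627], [-0.626, -0.042, 0.779], [0.026, -0.999, -0.033]]
ft_force: [-1.1, -3.7, 1.1]
width: 0.0536
```

```bash
python3 - <<'E'
from h import *
s=snap('side');w=snap('wrist','w11.png')
cv2.imwrite('pics/s11.png',cv2.cvtColor(cv2.resize(s['img'][240:320,270:370],None,fx=8,fy=7,interpolation=2),4))
st=get_state();print(st['tcp_pos'],np.round(st['qpos'],1),st['ft_force'],st['torque'])
E
```

```text
[0.5623912  0.0684443  0.01739222] [ -0.2  31.8 -17.6 107.7  16.8  43.6 -66.3] [-1.80283963 -3.65513186  2.15770204] [-0.63890138  0.19063663 -0.06714161]
```

View pics/s11.png

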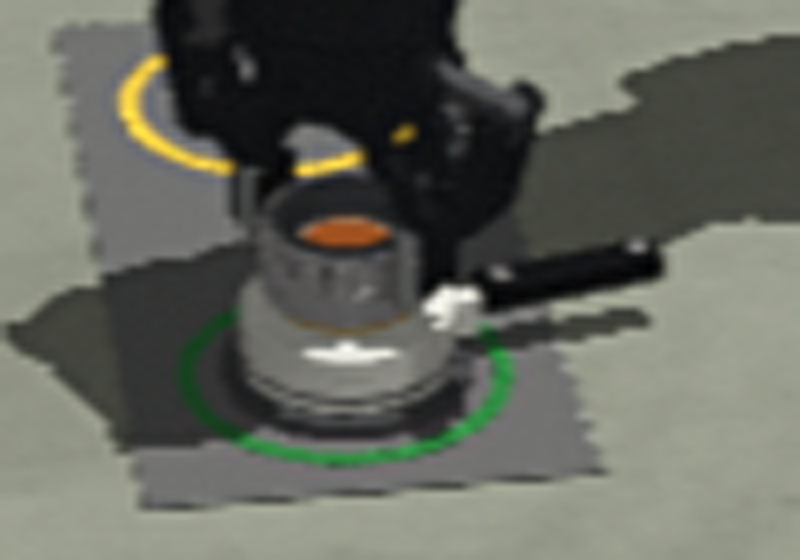

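View pics/w11.png

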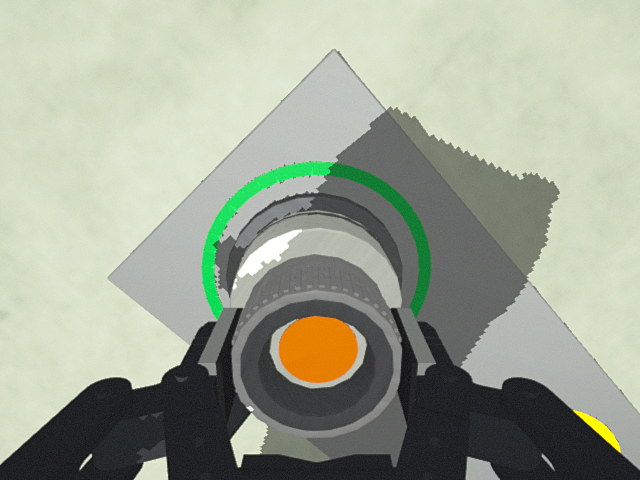

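The free turn is 23° so far, and the cell still sits centred with its handle barely moved: rivets at (500,272) and (637,245) in the crop. Now I'll turn with light downward pressure.

Call:
move_arm(
  increments=[
    [0.4,0,0,-2,-3],
    [0.4,0,0,-2,-3],
    [0.4,0,0,-2,-3],
  ],
)

```text
time: 11.05
tcp_pos: [0.5627, 0.068, 0.0134]
ee_rot: [[0.679, -0.006, 0.734], [-0.734, -0.043, 0.678], [0.028, -0.999, -0.033]]
ft_force: [-3.4, -5.2, 11.8]
width: 0.0538
```

Call:
move_arm(
  increments=[
    [0.4,0,0,-1,-3],
    [0.4,0,0,-1,-3],
    [0.4,0,0,-1,-3],
  ],
)

```text
time: 11.35
tcp_pos: [0.5624, 0.0679, 0.0116]
ee_rot: [[0.558, -0.012, 0.83], [-0.829, -0.042, 0.557], [0.028, -0.999, -0.033]]
ft_force: [-3.4, -3.0, 4.8]
width: 0.0538
```

```bash
python3 - <<'E'
from h import *
s=snap('side');w=snap('wrist','w12.png')
cv2.imwrite('pics/s12.png',cv2.cvtColor(cv2.resize(s['img'][240:320,270:370],None,fx=8,fy=7,interpolation=2),4))
st=get_state();print(st['tcp_pos'],np.round(st['qpos'],1),st['ft_force'],st['torque'])
E
```

```text
[0.56240445 0.06794007 0.01153204] [ -3.3  32.1 -13.2 107.5  13.4  43.1 -80.7] [-3.73208592 -3.16366282  4.47686679] [-0.70568382  0.35938077 -0.12577228]
```

View pics/s12.png

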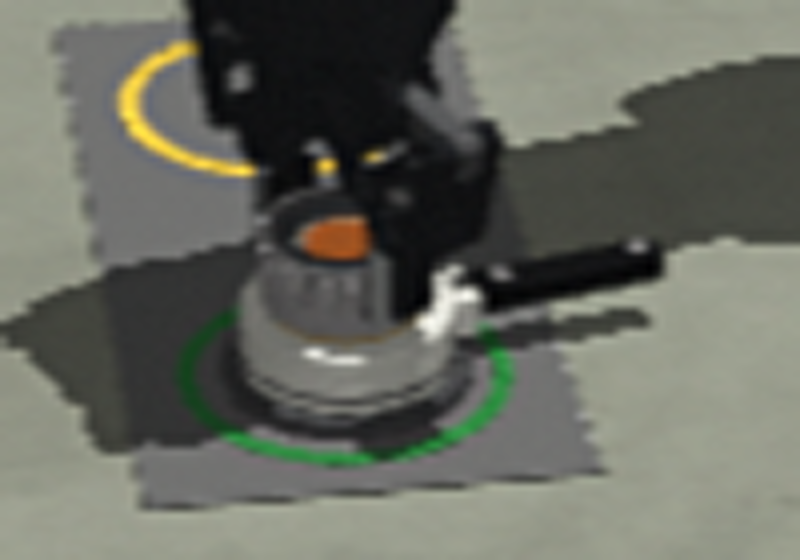

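View pics/w12.png

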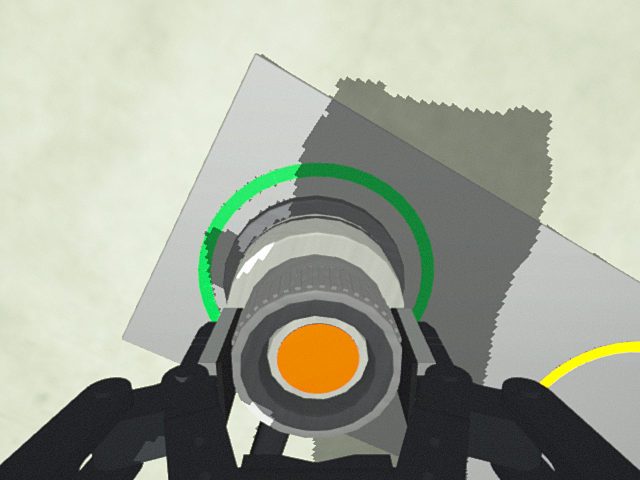

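The collar has gone down 5.9 mm, past the 1.5 mm pin stop, while sitting unchanged in the grip: the orange spigot top has grown closer at (318,358). The key is engaged. I'll stop turning and push it home.

Call:
move_arm(
  increments=[
    [0.4,0,0,-2,0],
    [0.4,0,0,-2,0],
    [0.4,0,0,-2,0],
    [0.4,0,0,-1,0],
  ],
  newtons=60,
)

```text
time: 11.85
tcp_pos: [0.5627, 0.0678, 0.0084]
ee_rot: [[0.569, -0.01, 0.822], [-0.822, -0.042, 0.568], [0.029, -0.999, -0.033]]
ft_force: [-3.8, -3.6, 9.9]
width: 0.0535
```

Call:
move_arm(
  increments=[
    [0.4,0,0,-2,0],
    [0.4,0,0,-2,0],
  ],
)

```text
time: 12.05
tcp_pos: [0.5629, 0.0677, 0.0083]
ee_rot: [[0.573, -0.009, 0.819], [-0.819, -0.043, 0.572], [0.03, -0.999, -0.032]]
ft_force: [-9.1, -5.2, 24.2]
width: 0.0538
```

```bash
python3 - <<'E'
from h import *
s=snap('side');w=snap('wrist','w13.png');T=snap('top')
cv2.imwrite('pics/s13.png',cv2.cvtColor(cv2.resize(s['img'][240:320,270:370],None,fx=8,fy=7,interpolation=2),4))
st=get_state();print(st['tcp_pos'],np.round(st['qpos'],1),st['ft_force'],st['torque'],st['dq'])
# handle direction from side rivets on z=.037
E
```

```text
[0.56292188 0.06769277 0.00826255] [ -3.3  32.4 -13.3 107.7  13.9  42.6 -80.1] [-8.43810596 -4.19723521 22.70510803] [-0.67018185  1.69157151 -0.13094046] [-0.03658697 -0.0106769  -0.00978135  0.01112448  0.01645429 -0.08285213
  0.0245359 ]
```

View pics/s13.png

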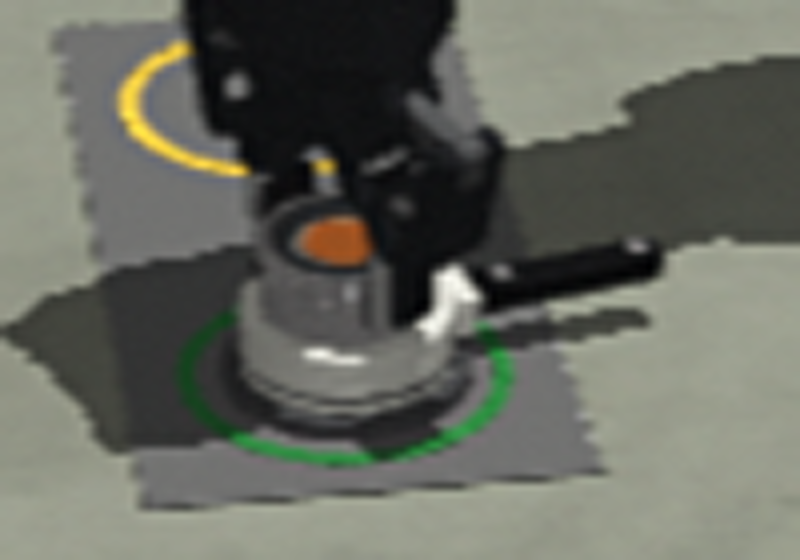

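View pics/w13.png

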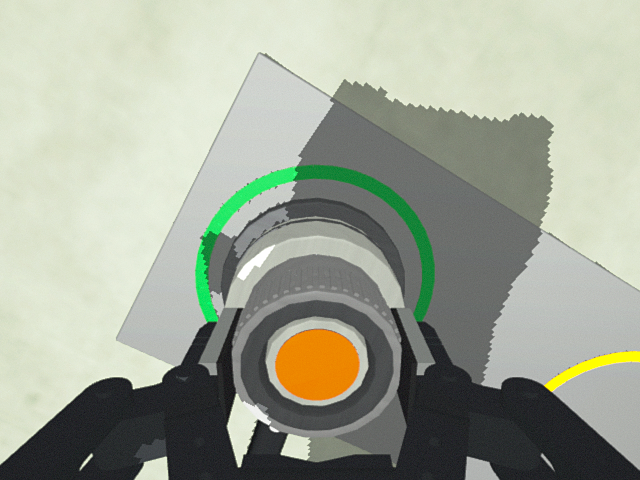

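The stop is hard at 8.3 mm, 9.1 mm below rest, with 23 N on the wrist. The brown washer gap is gone, so the collar is flush. I'll ease to a moderate steady push and check that it holds.

Call:
move_arm(
  increments=[
    [0.4,0,0,-1,0],
    [0.4,0,0,-1,0],
    [0.4,0,0,-1,0],
  ],
)

```text
time: 12.5
tcp_pos: [0.5633, 0.0677, 0.0084]
ee_rot: [[0.58, -0.006, 0.814], [-0.814, -0.043, 0.58], [0.031, -0.999, -0.03]]
ft_force: [-5.3, -3.1, 13.0]
width: 0.0534
```

```bash
python3 - <<'E'
from h import *
for i in range(6):
    w=snap('wrist','w14.png')
    st=get_state();print(st['time'],np.round(st['tcp_pos'],4),np.round(st['ft_force'],1),np.abs(st['dq']).max())
s=snap('side');G=np.array([.5627,.069,.003])
# foot extreme edges in wrist picture: far edge (318,199) on foot top z=.011
st=get_state();tz=np.array(st['ee_rot'])[:2,2];tz/=np.linalg.norm(tz)
p=plane(w,318,199,.011);print('foot centre est',p[:2]-.042*tz, 'green',G)
print('ring far pt', plane(w,318,165,.003)[:2]-.056*tz)
p=plane(s,270+345/8,240+433/7,.003);print('side foot front->centre',p[:2]-[0,.042])
E
```

```text
12.55 [0.5634 0.0677 0.0084] [-4.9 -4.5 11.2] 0.1788715416231694
12.6 [0.5633 0.0677 0.0084] [-5.3 -4.1 11.2] 0.18418550364672212
12.65 [0.5633 0.0677 0.0084] [-4.7 -4.1 11.9] 0.12876093024675564
12.7 [0.5633 0.0677 0.0084] [-4.4 -4.1 11.5] 0.0862288442905885
12.75 [0.5633 0.0677 0.0084] [-4.5 -3.6 11.8] 0.10949557472764102
12.8 [0.5633 0.0677 0.0084] [-4.6 -3.7 11.6] 0.0972257779830584
foot centre est [0.56336266 0.06830567] green [0.5627 0.069  0.003 ]
ring far pt [0.56261677 0.06747276]
side foot front->centre [0.56310507 0.06538474]
```

Everything is steady: 11.6 N push, collar home, and the foot within about 1–4 mm of the ring centre. Handing in.

```bash
python3 - <<'E'
from h import *
print(order.sign_off())
E
```

```text
the job is handed in; nothing more can be done
None
```

The cell stands in the green ring with the collar keyed over the pin, and I handed the job in with the gripper still holding the collar down. I gripped the cell by its collar (not the handle), slid it upright along the board, and turned the collar clockwise, pressing lightly after the first 23°. It dropped over the pin at about 40° of turn or a little less, and I pushed it to the stop.

**Last checks:**
- **Collar:** it is 9.1 mm below its rest height against a hard stop, and the washer gap is no longer visible. It is held with a steady wrist force of about 11.6 N and a grip setting of 60 N.
- **Foot position:** the wrist view puts it about 1 mm from the ring centre and the side view about 4 mm. The limit is 12 mm.
- **Bystanders:** the arm stayed well clear of the brass weight and the blue cup, but I took no final measurement of either.

**What disagreed with the text or drifted:**
- **Fingertips:** they measured about 33 mm behind the stated TCP, so I set the grip height from the pictures.
- **Tool tilt:** the tool drifted to about 2.5° of tilt during the slide. The cell looked flat in the pictures, but I did not measure its tilt.
- **Sideways force:** about 6 N of side force remained on the tool at the end.

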